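# Make up a slide tray

## Robot

A 6-joint arm with a two-finger parallel gripper is mounted at the origin on the work surface. World frame = base frame: x ahead of the robot, y to its left, z up, the work surface at z = 0. Lengths are in mm, angles in degrees, forces in N, time in s.
With the tool pointing down it reaches from about 325 to 925 mm from the base axis. Payload 3.1 kg.
Tool frame: the origin (TCP) lies at the very end of the fingers, on their centre line; the grasp point (between the pads) lies grasp_offset behind it (grasp_offset is the distance from the TCP to the grasp point, in mm); z points along the fingers, x is the direction in which the jaws open and shut, and the axes are right-handed (so a half turn about z gives the same grasp; the last joint's range is limited). The gripper opens to 85 mm and grips with 20 to 120 N. Pads are 22 mm wide; open, the fingers measure 114 mm over their backs; the gripper's body (76 mm by 85 mm) begins 54 mm behind the grasp point. The pads swing forward as they close: fully open they stand 13 mm farther back than shut.
Start: joints at [70.004, 12.427, 92.441, -0, 75.132, -6.429], TCP at [146.601, 607.575, 201.2] pointing down, gripper open.
Joint ranges: [-157.48, 157.48], [-44.54, 120.13], [17.64, 146.25], [-64.5, 244.5], [7.68, 150.69], [-147.95, 147.95]. Speed limits (degrees/s): [159.86, 159.86, 180, 180, 180, 180].

## Interface

Orientations are given as [roll, pitch, yaw] about the fixed x, y, z axes, in that order (R = Rz(yaw) Ry(pitch) Rx(roll)).
In Python, from station import * gives the robot as it stands. Calls block until the motion is done:
- goto(position, orientation): joint-space move of the TCP to a pose.
- move_l(position, attitude=None, speed=150): straight line of the TCP; attitude=None keeps the orientation; speed is the mean speed in mm/s.
- move_j(angles): joint-space move.
- grip(opening, squeeze=None): finger opening in mm; squeeze is the grip in N (None keeps the last); returns when the fingers have stopped.
- wait(seconds).
- solve_ik(position, orientation): joint angles nearest the present ones, or None.
- get_obs(): the state.
- get_image(name): name is "side" or "top"; returns the picture (420x560x3 uint8, red, green, blue); there is no depth.
- get_calibration(name): a dict with "fx", "fy", "cx", "cy" (pixels), "D" ([k1, k2, p1, p2, k3] as OpenCV has them; the pictures are not rectified), "R" (3x3) and "t" (3): a world point X has camera coordinates R X + t. Camera axes: x right, y down, z forward; pixel columns grow to the right and rows downward; lengths in mm; the calibration is good to about 2 mm. A picture is of the moment at which its call begins. get_calibration takes no time and is no camera call.
A pose or a line that the arm cannot do raises Unreachable and nothing moves.
- sign_off(): hands the job in, once; it reports no verdict.
Trained networks look in the newest picture that a camera, given by its name, has taken for a name from the list of things; names that differ only in an ending like _2 or _b are one class to them, and where a whole thing is asked for, a point or a joint stands for the part that bears it (a point fixed in the world has none). Each returns a list of dicts, best first, with "score" (0 to 1); they miss things now and then, are a little off and sometimes report something else, mostly with a low value. They report only what shows in the picture. A call takes as long as a camera call. They do not tell look-alikes from the thing itself.
- spot_in(name, camera): "extent" ([centre column, centre row, width, height] in pixels, round what is visible of it).
- regions_of(name, camera): "region" (420x560 bool, what is visible of it) and "extent" ([centre column, centre row, width, height] in pixels, round what is visible of it).
The state is a dict: "t": time; "joint_pos": joint angles; "qvel": joint speeds; "effort": joint torques, N m; "tcp_pos": TCP position; "ee_rot": TCP orientation; "wrist_force": force on the tool from outside, world axes, zero at the start; "moment": the same for the moment, N m; "grip_width": finger opening in mm.
Only numpy, scipy, OpenCV 4.12 (cv2) and the standard library are available. Lean on these libraries where they do the work, as an engineer would, in place of code of your own. Each camera call takes 0.05 s, during which the arm holds its last target.

## Task

Make up the tray: lay the three flat slide mailers in its long compartment as one overlapping row along the tray, like roof tiles, all with their labels to the same end: the first flat on the tray, each next one with its labelled end resting on roughly the last third of the one before and its other end on the tray, so that every label shows in full. Also set the full one of the two closed slide boxes flat in the tray's short compartment; they look the same and only the weight tells, and the empty one stays standing on the bench. Leave everything else on the bench as it is.

Things in the scene. Friction and masses are not known exactly. Their poses are not given: they have to be found in the camera images.
- tray_row (a point): shallow stainless tray fixed to the bench, 349 x 140 mm outside, two compartments side by side along its length; walls 3 mm thick, rim 12 mm above the bench, divider 10 mm above the bench, floor 3 mm above the bench. Point: on the floor at the centre of the long compartment, which is 236 mm long (along x) and 134 mm wide (along y) inside. x runs along the tray and points to the short compartment, z up
- tray_bay (a point): on the floor at the centre of the same tray's short compartment, 104 mm (along x) by 134 mm (along y) inside; axes as for tray_row; 173 mm from tray_row along x
- mailer_1_c (a point): flat grey slide mailer, a closed rigid plastic case 86 x 54 x 8 mm, about 30 g, lying flat; all three are identical. Point: centre of the case, half-way up (4 mm above its underside). Its x axis runs along the 86 mm length and points to the labelled end; y runs across the 54 mm width (the way to grip it); z up. A white paper label (38 x 46 mm) on the top covers x = +3 to +41 mm; the other half is bare, with a round thumb recess at its end
- mailer_2_c (a point): flat grey slide mailer, a closed rigid plastic case 86 x 54 x 8 mm, about 30 g, lying flat; all three are identical. Point: centre of the case, half-way up (4 mm above its underside). Its x axis runs along the 86 mm length and points to the labelled end; y runs across the 54 mm width (the way to grip it); z up. A white paper label (38 x 46 mm) on the top covers x = +3 to +41 mm; the other half is bare, with a round thumb recess at its end
- mailer_3_c (a point): flat grey slide mailer, a closed rigid plastic case 86 x 54 x 8 mm, about 30 g, lying flat; all three are identical. Point: centre of the case, half-way up (4 mm above its underside). Its x axis runs along the 86 mm length and points to the labelled end; y runs across the 54 mm width (the way to grip it); z up. A white paper label (38 x 46 mm) on the top covers x = +3 to +41 mm; the other half is bare, with a round thumb recess at its end
- box_1_c (a point): closed slide box of cream plastic, 82 x 62 x 32 mm, shut tight; the two look identical, but one is packed with glass slides (260 to 360 g in all) and the other is empty (50 to 60 g); either of the two may be the full one. Point: centre of the box, half-way up (16 mm). x along its 82 mm length, y across its 62 mm width, z up
- box_2_c (a point): closed slide box of cream plastic, 82 x 62 x 32 mm, shut tight; the two look identical, but one is packed with glass slides (260 to 360 g in all) and the other is empty (50 to 60 g); either of the two may be the full one. Point: centre of the box, half-way up (16 mm). x along its 82 mm length, y across its 62 mm width, z up
- forceps: steel forceps lying on the bench, 130 mm long along x, 10 mm wide; bystander; origin under its middle
- marker: marker pen lying on the bench, 115 mm long along x, 12 mm thick; bystander; origin under it
- petri_dish: closed clear round dish, 94 mm across, 15 mm high; bystander; origin under its centre
- bean_box: open clear plastic box holding a few beans, 110 x 80 x 45 mm (long side along x); bystander; origin under its centre
Not all that is in view belongs to the job. What is shaped like the part that bears mailer_2_c but red is not meant.

How it is judged:
By the outcome, as a careful person would: the job done as asked, in the order asked, and still so for the second after the job is handed in, with the robot touching nothing.
It also fails if it takes over 67 s, if anything falls off the work surface, if the arm or the gripper's body presses on something with over 40 N, if the wrist force passes 120 N, or if a joint passes its speed limit or range.

## Working session

There is one attempt and no reset: what is moved stays moved. The work goes in short steps, each a Python script; the robot and the scene stay as the last script left them, time stands still between calls to the robot, and variables do not carry over. Pictures are saved under pics/ and viewed, and the job is handed in when it is done.

```bash
ls; mkdir -p pics; python3 - <<'E'
from station import *
import cv2
o=get_obs(); print(o)
for n in("top","side"):
    im=get_image(n); cv2.imwrite(f"pics/{n}0.png",im[:,:,::-1]); c=get_calibration(n); print(n,c)
print(get_obs()["t"])
try: print(grasp_offset)
except Exception as e: print(e)
E
```

```text
pics
{'t': 0.0, 'joint_pos': array([ 7.00032434e+01,  1.24782341e+01,  9.25287869e+01, -1.36371873e-03,
        7.51310928e+01, -6.42899745e+00]), 'qvel': array([-0.07305884, -0.12638395,  0.05020462, -0.00563177,  0.14872939,
        0.01505799]), 'effort': array([ 1.04727111e-03, -3.96847272e+01, -3.03855550e+01, -1.83449799e-05,
        9.81311314e-03,  8.64866536e-06]), 'tcp_pos': array([146.30744807, 606.72285827, 199.84955514]), 'ee_rot': array([-1.79985844e+02,  1.37392759e-01,  7.64326094e+01]), 'wrist_force': array([ 0.65001637, -0.65166133, -0.16775884]), 'moment': array([-0.00910375, -0.03500419,  0.0538667 ]), 'grip_width': 85.73285087237961}
top {'fx': 459.8263468421113, 'fy': 459.8263468421113, 'cx': 285.74423462620007, 'cy': 212.02485018295909, 'D': array([0.01960762, 0.        , 0.        , 0.        , 0.        ]), 'R': array([[-0.00407761, -0.9999159 ,  0.0123109 ],
       [-0.98287417,  0.0017394 , -0.18426975],
       [ 0.18423284, -0.01285145, -0.98279861]]), 't': array([ -80.53808539,  572.70156602, 1318.08720306])}
side {'fx': 398.4415657326748, 'fy': 398.4415657326748, 'cx': 281.38070889614147, 'cy': 213.94592822134962, 'D': array([-0.07709152,  0.        ,  0.        ,  0.        ,  0.        ]), 'R': array([[-0.99846492, -0.05483536,  0.00780327],
       [-0.0372244 ,  0.56002071, -0.82764192],
       [ 0.04101405, -0.8266619 , -0.56120224]]), 't': array([549.59714825, 117.36344299, 884.02926022])}
0.1
18.700000000000003
```

View pics/top0.png

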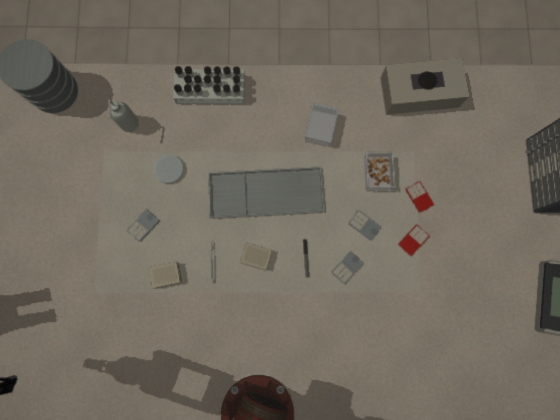

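View pics/side0.png

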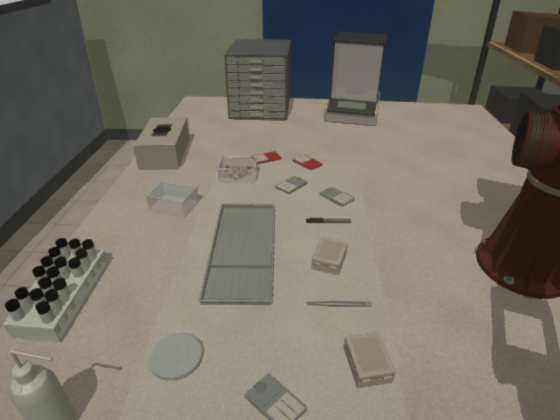

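Top view (up = +x, left = +y): the tray is at about (266,193), with its short compartment on the left. Candidate mailers are grey at (143,225), (364,225) and (348,267); the red ones at (419,197) and (414,240) are look-alikes and excluded. Boxes are at (164,274) and (256,256). The beans, the clear box at (322,125) and the dish are bystanders. Next I measure.

```bash
cat > h.py <<'E'
from station import *
import numpy as np, cv2
def cal(n):
    c=get_calibration(n); K=np.array([[c['fx'],0,c['cx']],[0,c['fy'],c['cy']],[0,0,1.]]); return K,np.array(c['D']),np.array(c['R']),np.array(c['t'])
def px2w(n,px,z):
    K,D,R,t=cal(n); p=cv2.undistortPoints(np.array(px,float).reshape(-1,1,2),K,D).reshape(-1,2)
    d=np.c_[p,np.ones(len(p))]@R; o=-R.T@t; s=(z-o[2])/d[:,2]; return o+d*s[:,None]
def w2px(n,X):
    K,D,R,t=cal(n); return cv2.projectPoints(np.array(X,float).reshape(-1,1,3),cv2.Rodrigues(R)[0],t,K,D)[0].reshape(-1,2)
def rect(n,mask,z):
    c,_=cv2.findContours(mask.astype(np.uint8),cv2.RETR_EXTERNAL,cv2.CHAIN_APPROX_NONE); c=max(c,key=cv2.contourArea).reshape(-1,2)
    w=px2w(n,c,z)[:,:2].astype(np.float32); return cv2.minAreaRect(w)
E
python3 - <<'E'
from h import *
for cam in("top","side"):
    im=get_image(cam)
    big=cv2.resize(im,None,fx=4,fy=4,interpolation=cv2.INTER_CUBIC)[:,:,::-1].copy()
    np.save(f"{cam}.npy",im)
    for nm,z in(("mailer_1_c",8),("box_1_c",32),("tray_row",12)):
        try: r=regions_of(nm,cam)
        except Exception as e: print(nm,e); continue
        for q in r:
            (c,s,a)=rect(cam,q["region"],z)
            print(cam,nm,round(q["score"],2),np.round(q["extent"]),"w",np.round(c,1),np.round(s,1),round(a,1),q["region"].sum())
    if cam=="top":
        def crop(x0,y0,w,h,f,name):
            cv2.imwrite(name,cv2.resize(im[y0:y0+h,x0:x0+w],None,fx=f,fy=f,interpolation=cv2.INTER_CUBIC)[:,:,::-1])
        crop(120,150,130,145,4,"pics/cL.png"); crop(235,150,205,145,3.9,"pics/cR.png")
print(get_obs()["t"])
E
```

```text
top mailer_1_c 0.66 [144. 225.  27.  32.] w [540.2 353.8] [55.2 88.2] 49.5 509
top box_1_c 0.64 [265. 194. 116.  53.] w [637.5 -21.7] [147.1 352.2] 2.6 5273
top box_1_c 0.63 [166. 276.  32.  26.] w [390.5 273.3] [67.9 92.1] 10.0 693
top tray_row 0.59 [267. 192. 115.  50.] w [643.3 -20.3] [146.6 353.2] 2.9 5190
side mailer_1_c 0.89 [275. 395.  59.  50.] w [540.4 356.2] [58.9 90.1] 52.8 1724
side box_1_c 0.97 [368. 360.  50.  54.] w [392.4 286.3] [72.  99.6] 11.6 2118
side box_1_c 0.5 [237. 252.  76. 104.] w [637.4   6.2] [143.5 354.2] 3.2 6606
side tray_row 0.91 [238. 256.  79. 104.] w [643.1 -18.6] [146.3 366. ] 3.1 6547
side tray_row 0.6 [292. 182.  30.  14.] w [ 536.1 -313.6] [90.1 59.5] 49.1 292
0.5
```

View pics/cL.png

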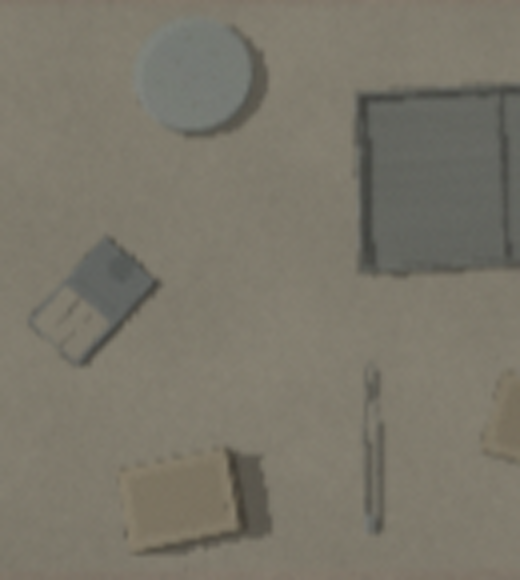

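View pics/cR.png

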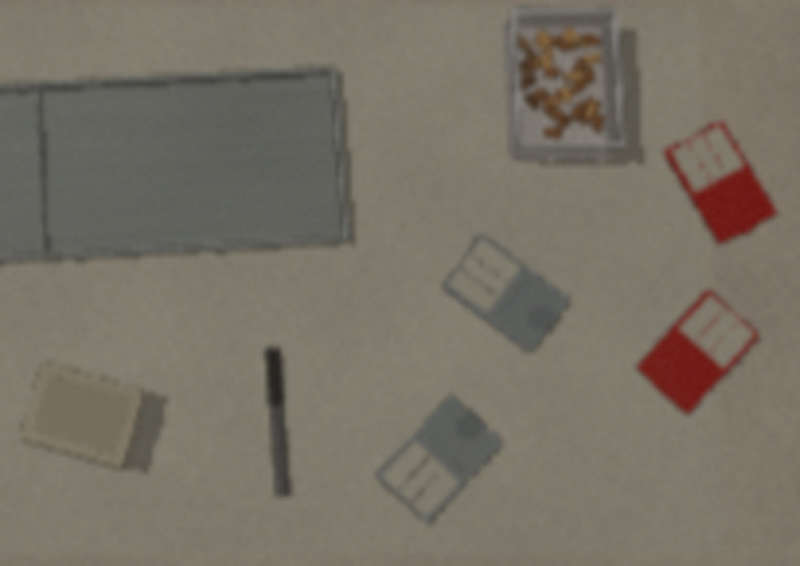

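```bash
cat > fit.py <<'E'
from h import *
from scipy.optimize import least_squares, minimize
def crn(L,W,z): return np.array([[L/2,W/2,z],[L/2,-W/2,z],[-L/2,-W/2,z],[-L/2,W/2,z]])
def place(p,C):
    a=np.radians(p[2]); R=np.array([[np.cos(a),-np.sin(a)],[np.sin(a),np.cos(a)]])
    return np.c_[C[:,:2]@R.T+p[:2],C[:,2]]
def edgept(C,n=40):
    t=np.linspace(.05,.95,n)[:,None]
    return np.vstack([C[i]*(1-t)+C[(i+1)%4]*t for i in range(4)])
def grads(im):
    g=cv2.GaussianBlur(im.astype(np.float32),(0,0),0.8); 
    gx=cv2.Sobel(g,cv2.CV_32F,1,0); gy=cv2.Sobel(g,cv2.CV_32F,0,1)
    return np.sqrt((gx**2+gy**2).sum(2))
def refine(p0,L,W,z,ims,r=6):
    G={k:np.minimum(cv2.GaussianBlur(grads(v),(0,0),0.7),60) for k,v in ims.items()}
    E=edgept(crn(L,W,z))
    def f(p):
        s=0
        for k in G:
            q=w2px(k,place(p,E)).astype(np.float32)
            s+=cv2.remap(G[k],q[:,0].reshape(-1,1),q[:,1].reshape(-1,1),cv2.INTER_LINEAR).mean()
        return -s
    best=None
    for dx in np.arange(-r,r+.1,2):
        for dy in np.arange(-r,r+.1,2):
            for da in(-6,-3,0,3,6):
                v=f(p0+np.array([dx,dy,da]))
                if best is None or v<best[0]: best=(v,p0+np.array([dx,dy,da]))
    m=minimize(f,best[1],method="Nelder-Mead",options=dict(initial_simplex=best[1]+np.array([[0,0,0],[2,0,0],[0,2,0],[0,0,2]])))
    return m.x,m.fun
E
cat > m.py <<'E'
from fit import *
ims={k:np.load(k+".npy") for k in("top","side")}
cl=lambda a:(np.array(a,float)+.5)/4-.5+[120,150]
cr=lambda a:(np.array(a,float)+.5)/3.9-.5+[235,150]
# corners order: (+L,+W),(+L,-W),(-L,-W),(-L,+W); just give as cyc quads, fit yaw initial
items={
"mA":(86,54,8,cl([(83,365),(30,320),(107,237),(158,283)])),
"mB":(86,54,8,cr([(444,288),(482,236),(570,297),(532,350)])),
"mC":(86,54,8,cr([(431,522),(378,474),(453,397),(502,440)])),
"b1":(82,62,32,cl([(132,550),(120,467),(224,447),(243,528)])),
"b2":(82,62,32,cr([(20,437),(45,362),(142,393),(125,470)])),
"tray":(349,140,12,np.vstack([cl([(360,270),(358,95)]),cr([(342,68),(352,242)])])),
}
out={}
for k,(L,W,z,c) in items.items():
    w=px2w("top",c,z)[:,:2]; ctr=w.mean(0); d=(w[0]+w[1]-w[2]-w[3])/2; y=np.degrees(np.arctan2(d[1],d[0]))
    p0=np.array([*ctr,y]); l=[np.linalg.norm(w[i]-w[(i+1)%4]) for i in range(4)]
    pt,ft=refine(p0,L,W,z,{"top":ims["top"]}); ps,fs=refine(p0,L,W,z,{"side":ims["side"]}); pb,fb=refine(p0,L,W,z,ims)
    print(k,"hand",p0.round(1),np.round(l),"top",pt.round(1),"side",ps.round(1),"both",pb.round(1)); out[k]=pb.tolist()
    for cam in ims:
        q=w2px(cam,place(pb,crn(L,W,z)))
        im=ims[cam]; 
import json; json.dump(out,open("poses.json","w"))
for cam,(x0,y0,w,h,f) in {"top":(110,150,330,145,2.4),"side":(190,140,220,280,2.1)}.items():
    big=cv2.resize(ims[cam][y0:y0+h,x0:x0+w],None,fx=f,fy=f,interpolation=cv2.INTER_CUBIC)[:,:,::-1].copy()
    for k,(L,W,z,c) in items.items():
        q=(w2px(cam,place(np.array(out[k]),crn(L,W,z)))-[x0,y0]+.5)*f-.5
        cv2.polylines(big,[np.round(q).astype(int)],True,(0,255,0),1); cv2.circle(big,tuple(np.round(q[:2].mean(0)).astype(int)),3,(0,0,255),-1)
    cv2.imwrite(f"pics/ov_{cam}.png",big); print(big.shape)
E
python3 m.py
```

```text
mA hand [541.9 352.  139.6] [54. 84. 54. 83.] top [542.8 350.6 146.2] side [541.9 353.4 142.8] both [541.6 353.1 143.4]
mB hand [ 541.1 -325.1   54. ] [52. 84. 53. 84.] top [ 538.9 -320.8   55.6] side [ 534.2 -318.1   54.9] both [ 538.6 -320.6   55.4]Traceback (most recent call last):
  File "m.py", line 18, in <module>
    pt,ft=refine(p0,L,W,z,{"top":ims["top"]}); ps,fs=refine(p0,L,W,z,{"side":ims["side"]}); pb,fb=refine(p0,L,W,z,ims)
          ~~~~~~^^^^^^^^^^^^^^^^^^^^^^^^^^^^^
  File "fit.py", line 27, in refine
    v=f(p0+np.array([dx,dy,da]))
  File "fit.py", line 20, in f
    q=w2px(k,place(p,E)).astype(np.float32)
      ~~~~^^^^^^^^^^^^^^
  File "h.py", line 9, in w2px
    K,D,R,t=cal(n); return cv2.projectPoints(np.array(X,float).reshape(-1,1,3),cv2.Rodrigues(R)[0],t,K,D)[0].reshape(-1,2)
            ~~~^^^
  File "h.py", line 4, in cal
    c=get_calibration(n); K=np.array([[c['fx'],0,c['cx']],[0,c['fy'],c['cy']],[0,0,1.]]); return K,np.array(c['D']),np.array(c['R']),np.array(c['t'])
ValueError: time passes only in moves, steps and waits
```

```bash
sed -i 's/^def cal(n):/import functools\n@functools.lru_cache(None)\ndef cal(n):/' h.py; python3 m.py
```

```text
mA hand [541.9 352.  139.6] [54. 84. 54. 83.] top [542.8 350.6 146.2] side [541.9 353.4 142.8] both [541.6 353.1 143.4]
mB hand [ 541.1 -325.1   54. ] [52. 84. 53. 84.] top [ 538.9 -320.8   55.6] side [ 534.2 -318.1   54.9] both [ 538.6 -320.6   55.4]
mC hand [ 411.6 -269.3  136.3] [54. 84. 50. 85.] top [ 410.6 -265.   133.4] side [ 408.6 -269.4  143.2] both [ 407.2 -269.   139.6]
b1 hand [391.4 274.8 100.9] [62. 77. 62. 82.] top [383.2 267.2 101.3] side [389.3 276.  102.3] both [389.4 275.6 102.3]
b2 hand [443.2   6.8  72.3] [60. 78. 60. 84.] top [442.  10.  74.] side [444.2  10.   72.7] both [443.9   9.8  71.7]
tray hand [643.2 -23.9  93. ] [139. 354. 142. 354.] top [638.7 -28.6  94.2] side [637.2 -19.9  93. ] both [638.  -23.   93.7]
(348, 792, 3)
(588, 462, 3)
```

View pics/ov_top.png

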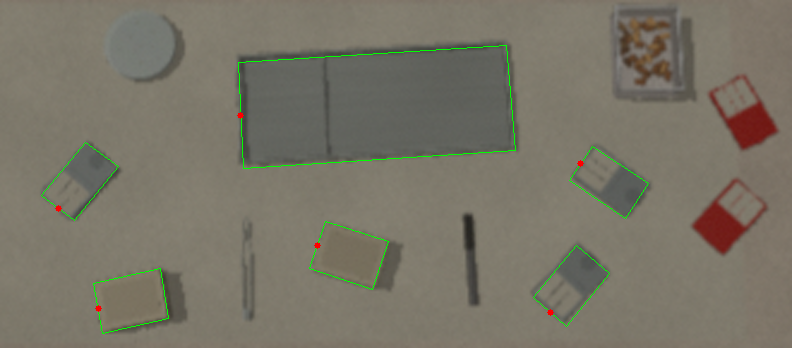

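View pics/ov_side.png

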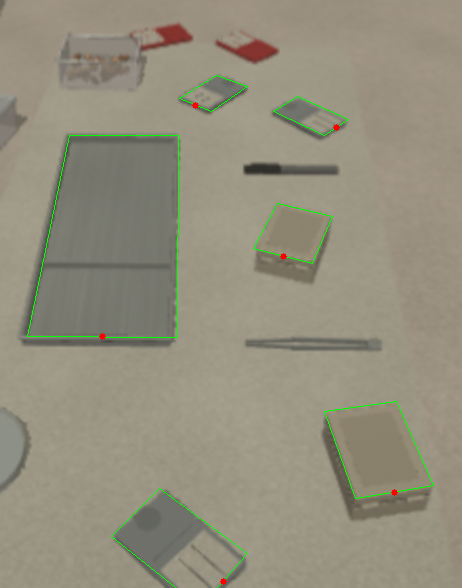

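```bash
python3 - <<'E'
from fit import *
import numpy as np
for cam,P in {"top":[(643.2,-22,92.9)],"side":[(643.2,-22,92.9)]}.items():
    im=np.load(cam+".npy")
    x0,y0,w,h,f={"top":(200,160,135,65,5.9),"side":(195,195,90,115,5.2)}[cam]
    big=cv2.resize(im[y0:y0+h,x0:x0+w],None,fx=f,fy=f,interpolation=cv2.INTER_CUBIC)[:,:,::-1].copy()
    big=cv2.convertScaleAbs(big,alpha=1.5)
    for p in P:
        for L,W,z,col,off in((349,140,12,(0,255,0),0),(343,134,3,(0,255,255),0)):
            q=(w2px(cam,place(np.array(p),crn(L,W,z)))-[x0,y0]+.5)*f-.5
            cv2.polylines(big,[np.round(q).astype(int)],True,col,1)
    cv2.imwrite(f"pics/tr_{cam}.png",big); print(big.shape)
E
```

```text
(384, 796, 3)
(598, 468, 3)
```

View pics/tr_top.png

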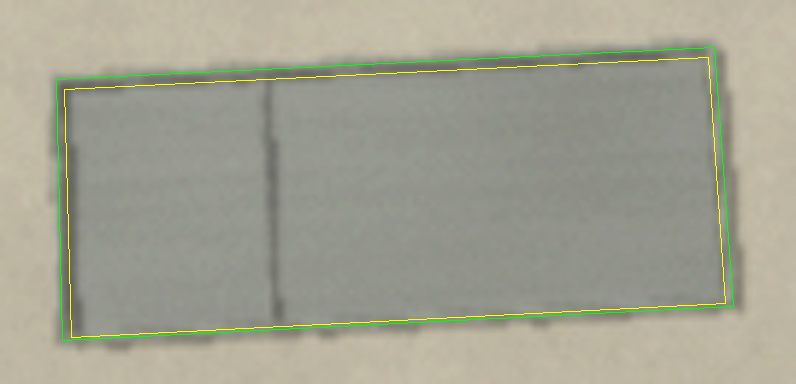

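View pics/tr_side.png

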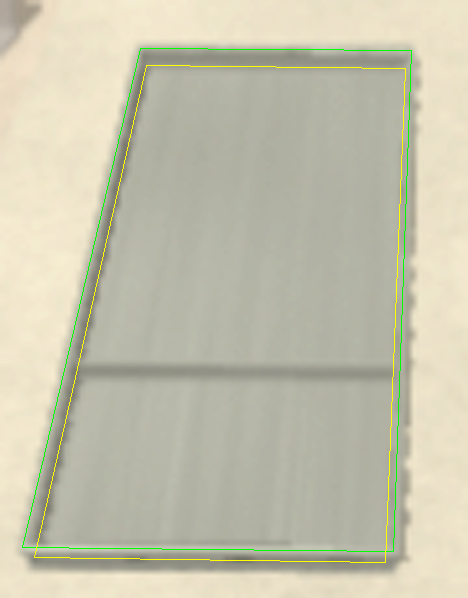

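```bash
cat >> h.py <<'E'
P={"mA":(541.7,353,141.5),"mB":(538.8,-321,55.2),"mC":(408.5,-269,138.5),"b1":(389.8,275.5,102),"b2":(443.8,9.5,72.3)}
TR=np.array([641.5,-22.]); TY=92.7
u=np.array([np.cos(np.radians(TY)),np.sin(np.radians(TY))]); ROW=TR-53.5*u; BAY=TR+119.5*u
def st(tag=""):
    o=get_obs(); print(tag,"t%.2f"%o["t"],"tcp",o["tcp_pos"].round(1),"rot",o["ee_rot"].round(1),"F",o["wrist_force"].round(2),"w%.1f"%o["grip_width"]); return o
E
python3 - <<'E'
from h import *
x,y,a=P["mA"]; d=np.array([np.cos(np.radians(a)),np.sin(np.radians(a))]); g=np.array([x,y])-6*d; yaw=a-90
goto([*g,70],[180,0,yaw]); st("above")
grip(70); st("g")
move_l([*g,12],speed=150); st("12")
for z in(8,5,3,1,-1,-3):
    move_l([*g,z],speed=40); o=st(z)
    if o["wrist_force"][2]>3: break
E
```

```text
above t2.29 tcp [546.  350.4  70.5] rot [-180.    -0.    51.6] F [ 0.41 -0.46  0.05] w85.1
g t2.60 tcp [546.1 349.9  70.2] rot [180.   -0.   51.6] F [ 0.59 -0.41 -0.95] w70.3
12 t3.13 tcp [546.2 349.2  11.7] rot [-180.     0.    51.5] F [0.06 0.08 0.4 ] w70.4
8 t3.38 tcp [547.1 349.6   9. ] rot [ 1.80e+02 -1.00e-01  5.15e+01] F [ 0.72  0.12 -0.39] w70.2
5 t3.63 tcp [546.3 349.2   5. ] rot [-180.     0.    51.5] F [ 0.07 -0.13  0.25] w70.2
3 t3.88 tcp [546.2 349.2   2.8] rot [-180.     0.    51.5] F [0.26 0.39 0.14] w70.1
1 t4.13 tcp [546.2 349.2   0.7] rot [-180.     0.    51.5] F [ 1.66 -0.29 -0.49] w69.8
-1 t4.38 tcp [546.2 349.2  -1.2] rot [-180.     0.    51.5] F [-0.    0.22  0.12] w69.8
-3 t4.63 tcp [546.2 349.2  -3.2] rot [-180.     0.    51.5] F [-0.33  0.15  0.08] w69.9
```

```bash
python3 - <<'E'
from h import *
o=get_obs(); p=o["tcp_pos"]
x,y,a=P["mA"]; d=np.array([np.cos(np.radians(a)),np.sin(np.radians(a))]); g=np.array([x,y])-6*d
grip(50,30); st("closed")
move_l([*g,60],speed=120); st("up")
c=ROW+57*u-6*u
im=get_image("side"); cv2.imwrite("pics/s1.png",im[:,:,::-1])
goto([*c,60],[180,0,TY-90]); st("over")
im=get_image("top"); cv2.imwrite("pics/t1.png",im[:,:,::-1])
E
python3 - <<'E'
import cv2
a=cv2.imread("pics/s1.png")[150:420,180:480];b=cv2.imread("pics/t1.png")[120:270,180:400]
cv2.imwrite("pics/s1c.png",cv2.resize(a,None,fx=2,fy=2)); cv2.imwrite("pics/t1c.png",cv2.resize(b,None,fx=3,fy=3))
E
```

```text
closed t4.97 tcp [546.4 349.3  -3. ] rot [180.   -0.   51.5] F [ 0.28 -0.46  0.92] w49.9
up t5.64 tcp [546.1 349.1  59.8] rot [-180.     0.    51.5] F [ 0.3  -0.57 -0.61] w49.9
over t7.12 tcp [641.5 -23.2  59.8] rot [-180.     0.     2.8] F [-0.62  0.85  0.09] w50.0
```

View pics/s1c.png

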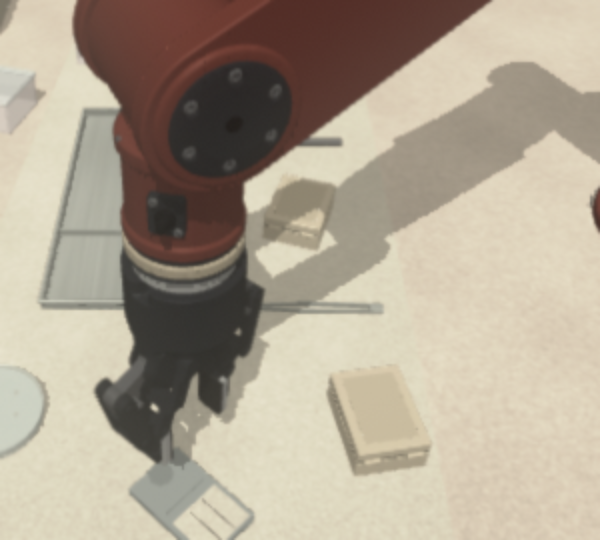

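View pics/t1c.png

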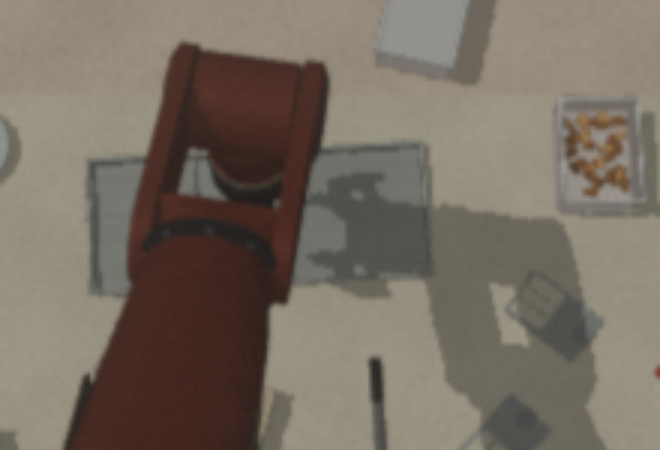

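The width closed to 49.9, under the 54 mm case, and the side picture shows the mailer still on the bench at about (275,400). So the fingertips passed above it: they sit further behind the TCP than I modelled. I'll touch the bare tray floor (z=3) here to calibrate the tip offset at 54 mm opening.

```bash
python3 - <<'E'
from h import *
c=ROW+57*u-6*u
grip(54)
move_l([*c,0],speed=150); st("0")
z=-5
while z>-22:
    move_l([*c,z],speed=60); o=st(z)
    if o["wrist_force"][2]>2.5: break
    z-=1.5
move_l([*c,z+4],speed=80); st()
E
```

```text
0 t7.94 tcp [ 6.416e+02 -2.440e+01 -2.000e-01] rot [-180.     0.     2.7] F [ 0.01 -0.03  0.96] w54.0
-5 t8.19 tcp [642.3 -24.6  -4.2] rot [ 1.8e+02 -1.0e-01  2.7e+00] F [-1.38  0.   -0.77] w53.7
-6.5 t8.44 tcp [641.7 -24.6  -6.3] rot [180.   -0.    2.7] F [-0.98 -0.53  0.4 ] w54.2
-8.0 t8.69 tcp [641.4 -24.5  -8.2] rot [-180.     0.     2.7] F [-0.54  0.1   0.36] w53.9
-9.5 t8.94 tcp [641.5 -24.5  -9.7] rot [-180.     0.     2.7] F [-0.35  0.28  0.57] w53.7
-11.0 t9.19 tcp [641.5 -24.5 -11.2] rot [-180.     0.     2.7] F [ 0.22 -0.71 -0.73] w53.8
-12.5 t9.44 tcp [641.4 -24.5 -12.7] rot [-180.     0.     2.7] F [0.17 0.33 0.35] w54.1
-14.0 t9.69 tcp [641.5 -24.5 -14.2] rot [-180.     0.     2.7] F [0.19 0.68 0.24] w54.0
-15.5 t9.94 tcp [641.5 -24.5 -15.7] rot [-180.     0.     2.7] F [0.29 0.73 0.81] w53.6
-17.0 t10.19 tcp [641.5 -24.5 -17.2] rot [-180.     0.     2.7] F [ 0.11 -1.05  0.06] w54.0
-18.5 t10.44 tcp [641.5 -24.5 -18.7] rot [-180.     0.     2.7] F [ 0.08 -0.26 -0.57] w54.0
-20.0 t10.69 tcp [641.5 -24.5 -20.2] rot [-180.     0.     2.7] F [ 0.85  0.14 -0.33] w53.9
-21.5 t10.94 tcp [641.5 -24.5 -21.7] rot [-180.     0.     2.7] F [-0.23 -0.42 -0.87] w54.0
 t11.19 tcp [642.  -24.6 -18.6] rot [180.   -0.    2.7] F [ 0.17  0.57 -0.33] w54.2
```

```bash
python3 - <<'E'
from h import *
im=get_image("side"); cv2.imwrite("pics/s2.png",cv2.resize(im[120:330,130:380],None,fx=2.8,fy=2.8,interpolation=cv2.INTER_CUBIC)[:,:,::-1])
im=get_image("top"); cv2.imwrite("pics/t2.png",im[:,:,::-1])
c=ROW+57*u-6*u
q=w2px("side",[[641.5,-24.5,0],[641.5,-24.5,18.7],[641.5,-24.5,-18.6]]); print((q-[130,120])*2.8)
E
```

```text
[[316.6174444  358.55016257]
 [315.55180574 340.91115814]
 [317.65741505 375.69439607]]
```

View pics/s2.png

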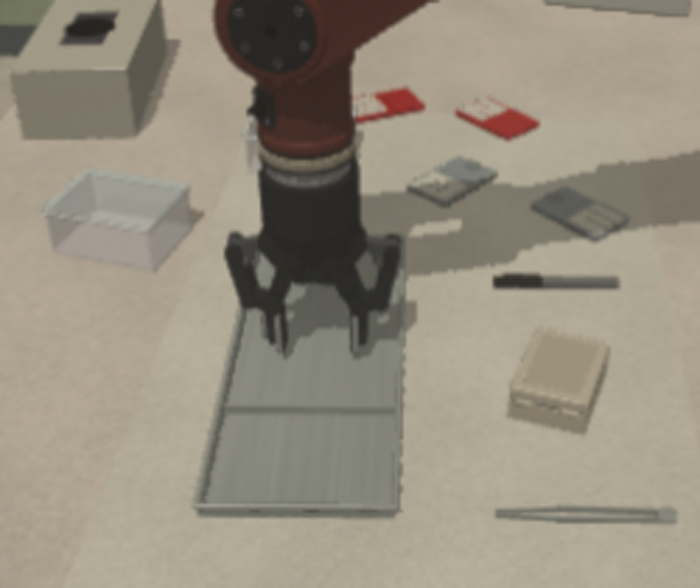

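Side picture: the fingertips at about (282,347) and (358,347) in the crop project to z≈+12, while the reported TCP is at −18.6. So the real tips are about 30 mm behind the TCP value. I'll continue the guarded touch.

```bash
python3 - <<'E'
from h import *
c=ROW+57*u-6*u
z=-22
while z>-40:
    move_l([*c,z],speed=100); o=st(z)
    if o["wrist_force"][2]>2.5: break
    z-=1.2
move_l([*c,z+6],speed=80); st()
E
```

```text
-22 t11.54 tcp [641.2 -24.4 -22.5] rot [-1.8e+02  1.0e-01  2.7e+00] F [-0.91  0.12 -0.49] w53.6
-23.2 t11.79 tcp [641.5 -24.5 -23.3] rot [-180.     0.     2.7] F [0.43 0.59 0.57] w53.8
-24.4 t12.04 tcp [641.6 -24.5 -24.5] rot [-180.     0.     2.7] F [ 0.28  0.29 -0.58] w53.9
-25.599999999999998 t12.29 tcp [641.5 -24.5 -25.7] rot [-180.     0.     2.7] F [-0.43  0.69 -0.06] w54.1
-26.799999999999997 t12.54 tcp [641.5 -24.5 -26.9] rot [-180.     0.     2.7] F [ 0.56  0.06 -0.59] w54.3
-27.999999999999996 t12.79 tcp [641.5 -24.5 -28.2] rot [-180.     0.     2.7] F [ 0.05 -0.58 -0.59] w53.8
-29.199999999999996 t13.04 tcp [641.5 -24.5 -29.3] rot [-180.     0.     2.7] F [-0.39  0.38 -0.6 ] w54.2
-30.399999999999995 t13.29 tcp [641.5 -24.5 -30.5] rot [-180.     0.     2.7] F [-0.49  0.45 -0.18] w54.4
-31.599999999999994 t13.54 tcp [641.8 -24.5 -30.8] rot [180.   -0.    2.7] F [-1.9  -0.31  4.53] w54.0
 t13.79 tcp [642.3 -24.6 -25.1] rot [ 1.8e+02 -1.0e-01  2.7e+00] F [ 0.12 -0.21 -0.39] w54.0
```

Contact came at TCP z = −30.7 on the floor at z = 3, so the tips are 33.7 mm behind the TCP value at 54 mm opening. I'll redo the pick with that correction.

```bash
cat >> h.py <<'E'
OFF=33.7
def tipmove(f,tip,yaw,tilt=0,**k):
    t=np.radians(tilt); a=np.radians(yaw+90)
    zt=np.array([np.cos(a)*np.sin(t),np.sin(a)*np.sin(t),-np.cos(t)])
    pos=np.array(tip,float)+OFF*zt; rot=[180+tilt if tilt<=0 else tilt-180,0,yaw]
    if f=="j": goto(list(pos),rot)
    else: move_l(list(pos),rot,**k)
def pick(nm,off=-6,op=70,tipz=1.2,sq=30,up=45):
    x,y,a=P[nm]; d=np.array([np.cos(np.radians(a)),np.sin(np.radians(a))]); g=np.array([x,y])+off*d; yaw=a-90
    tipmove("j",[*g,up],yaw); grip(op)
    tipmove("l",[*g,6 if tipz<6 else tipz],yaw,speed=130)
    if tipz<6: tipmove("l",[*g,tipz],yaw,speed=40)
    o=st("down"); grip(45,sq); st("closed")
    return g,yaw
E
python3 - <<'E'
from h import *
tipmove("l",[*(ROW+51*u),40],TY-90,speed=150)
g,yaw=pick("mA")
o=get_obs()
if o["grip_width"]>52:
    tipmove("l",[*g,45],yaw,speed=130); st("up")
    im=get_image("side"); cv2.imwrite("pics/s3.png",cv2.resize(im[210:420,150:400],None,fx=2.8,fy=2.8,interpolation=cv2.INTER_CUBIC)[:,:,::-1])
E
```

```text
down t16.62 tcp [546.8 349.5 -32. ] rot [180.   -0.   51.5] F [-0.18 -0.08  0.22] w69.6
closed t16.91 tcp [547.3 349.7 -31.4] rot [ 1.80e+02 -1.00e-01  5.15e+01] F [-0.4   0.45  3.67] w52.9
up t17.39 tcp [546.6 349.4  11.7] rot [180.   -0.   51.5] F [ 0.09 -0.11 -0.23] w53.1
```

View pics/s3.png

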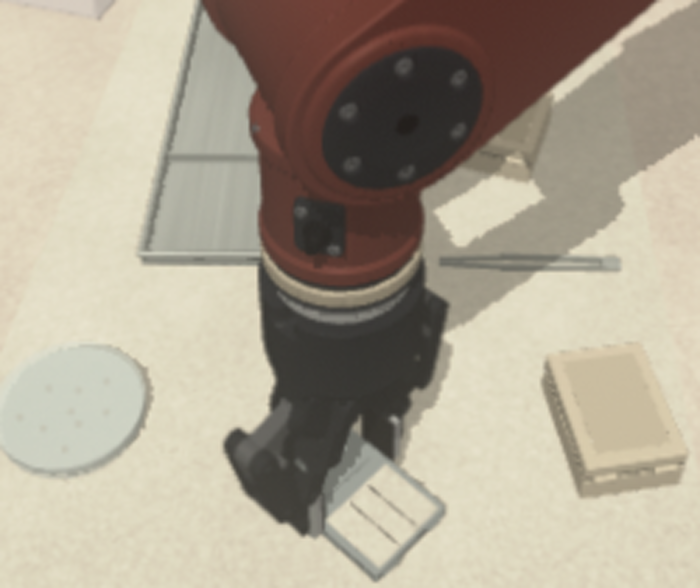

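```bash
python3 - <<'E'
from h import *
c=ROW+51*u; yaw=TY-90
tipmove("j",[*c,45],yaw); st("over")
tipmove("l",[*c,9],yaw,speed=130)
tipmove("l",[*c,5.2],yaw,speed=40); st("low")
grip(62); st("open")
tipmove("l",[*c,40],yaw,speed=130)
# go toward mC/mB hover out of view
x,y,a=P["mC"]; tipmove("j",[x,y,60],a-90); st("away")
for n in("top","side"):
    im=get_image(n); np.save(n+"1.npy",im); cv2.imwrite(f"pics/{n}4.png",im[:,:,::-1])
print([ (round(r["score"],2),np.round(r["extent"])) for r in spot_in("mailer_1_c","top")])
E
python3 - <<'E'
import cv2
a=cv2.imread("pics/side4.png")[180:320,180:330];b=cv2.imread("pics/top4.png")[150:230,190:350]
cv2.imwrite("pics/s4c.png",cv2.resize(a,None,fx=4,fy=4,interpolation=2)); cv2.imwrite("pics/t4c.png",cv2.resize(b,None,fx=5,fy=5,interpolation=2))
E
```

```text
over t18.88 tcp [641.4 -23.2  11. ] rot [-180.     0.     2.8] F [-0.25  0.24 -0.49] w52.8
low t19.55 tcp [641.7 -24.4 -28.2] rot [180.   -0.    2.7] F [ 0.27 -0.5  -0.27] w53.1
open t19.81 tcp [641.8 -24.6 -28.1] rot [180.   -0.    2.7] F [-0.21  0.09  0.15] w62.0
away t21.50 tcp [ 408.7 -268.7   26. ] rot [-180.    -0.    48.5] F [-0.64  0.05  0.57] w62.2
[(0.72, array([268., 194.,  27.,  18.]))]
```

View pics/s4c.png

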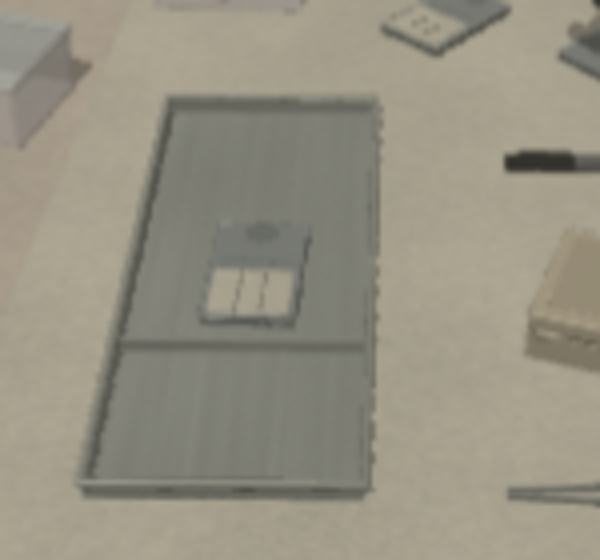

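View pics/t4c.png

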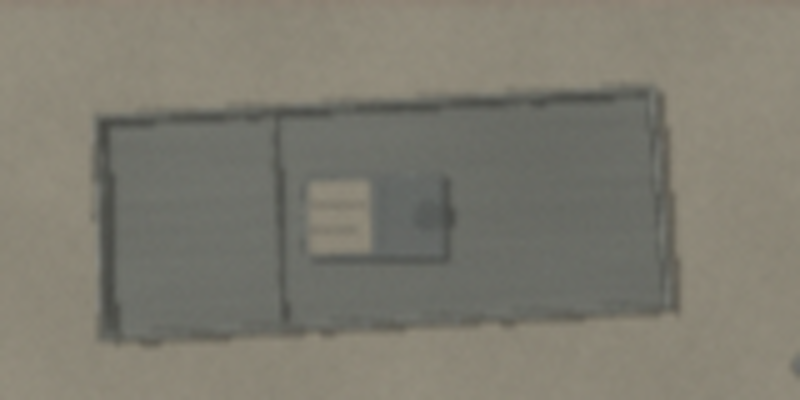

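```bash
python3 - <<'E'
from h import *
f=lambda a:(np.array(a,float)+.5)/5-.5+[190,150]
w=px2w("top",f([(339.5,217),(304,219),(448,217),(307,217),(372,217)]),11)[:,:2]
print("row coords along,across"); v=np.array([-u[1],u[0]])
for q in w: print(((q-ROW)@u).round(1),((q-ROW)@v).round(1))
fs=lambda a:(np.array(a,float)+.5)/4-.5+[180,180]
for q in px2w("side",fs([(250,294),(249,321),(262,221),(263,270)]),11)[:,:2]: print("side",((q-ROW)@u).round(1),((q-ROW)@v).round(1))
E
```

```text
row coords along,across
80.0 -0.4
102.0 -0.2
12.9 2.9
100.1 -1.3
59.9 0.6
side 82.7 1.2
side 105.9 2.7
side 14.5 2.4
side 61.1 6.8
```

```bash
python3 - <<'E'
from h import *
g,yaw=pick("mC",tipz=1.9)
o=get_obs()
assert o["grip_width"]>51.5
tipmove("l",[*g,50],yaw,speed=150); st("up")
xr=1.5; t=8.05; cs,sn=np.cos(np.radians(t)),np.sin(np.radians(t))
rx=xr-42.6+37*cs-1.9*sn; rz=3+37*sn+1.9*cs+0.6
print(rx,rz)
c=ROW+rx*u; yaw=TY-90
tipmove("j",[*c,50],yaw,t); st("over")
tipmove("l",[*c,16],yaw,t,speed=130)
im=get_image("side"); cv2.imwrite("pics/s5.png",cv2.resize(im[170:330,170:340],None,fx=3.6,fy=3.6,interpolation=cv2.INTER_CUBIC)[:,:,::-1])
tipmove("l",[*c,rz],yaw,t,speed=40); st("low")
E
```

```text
down t22.85 tcp [ 413.4 -273.3  -31.3] rot [179.9  -0.   48.5] F [-0.18 -0.57 -0.9 ] w70.1
closed t23.14 tcp [ 413.4 -273.4  -30.9] rot [180.    0.   48.5] F [-1.3   1.48  5.76] w53.1
up t23.61 tcp [ 413.2 -273.2   16.4] rot [179.9  -0.   48.5] F [ 0.24  0.45 -0.61] w52.5
-4.730659828360075 10.662654988001215
over t24.76 tcp [642.6 -75.7  15.2] rot [-1.719e+02  1.000e-01  2.700e+00] F [-0.01 -0.23 -0.09] w52.5
low t25.50 tcp [644.6 -75.7 -22.1] rot [-1.72e+02 -1.00e-01  2.70e+00] F [ 0.16 -0.66  0.46] w52.9
```

View pics/s5.png

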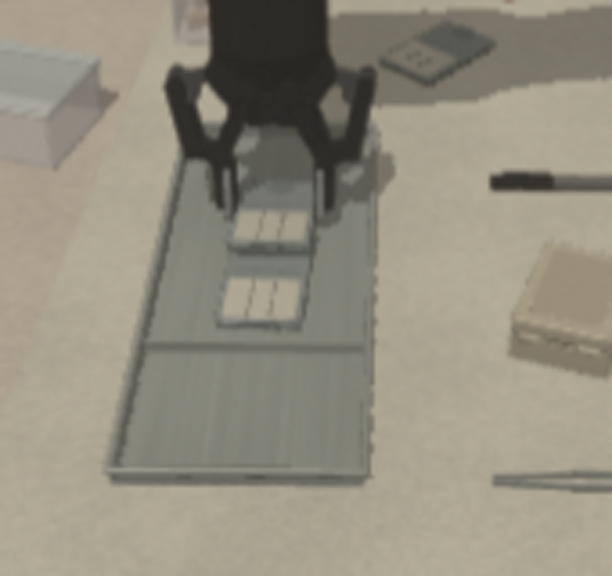

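```bash
python3 - <<'E'
from h import *
grip(62); st("open")
o=get_obs(); 
rx=-4.73; c=ROW+(rx-5)*u
tipmove("l",[*c,50],TY-90,8.05,speed=150)
x,y,a=P["mB"]; tipmove("j",[x,y,55],a-90); st("away")
for n in("top","side"):
    im=get_image(n); np.save(n+"2.npy",im)
    a=im[180:320,180:330] if n=="side" else im[150:230,190:350]
    k=4 if n=="side" else 5
    cv2.imwrite(f"pics/{n}6.png",cv2.resize(a,None,fx=k,fy=k,interpolation=2)[:,:,::-1])
E
```

```text
open t25.76 tcp [644.  -75.3 -22.6] rot [-171.9   -0.     2.7] F [-0.19 -0.71  0.09] w62.1
away t27.18 tcp [ 539.  -319.8   20.7] rot [-1.799e+02  1.000e-01 -3.470e+01] F [ 0.79 -0.45  0.45] w62.3
```

View pics/side6.png

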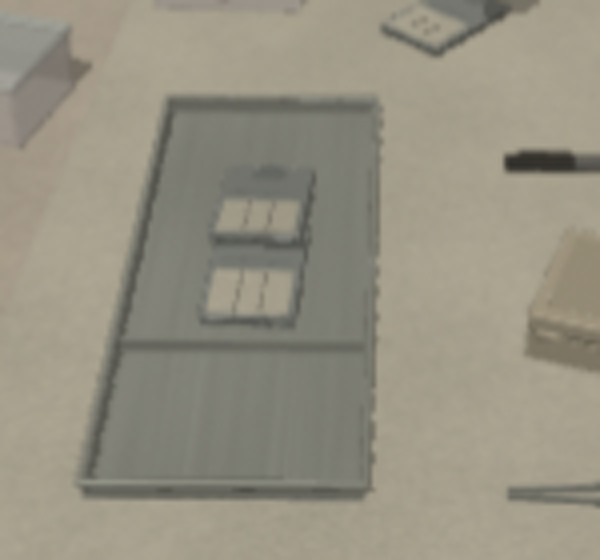

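View pics/top6.png

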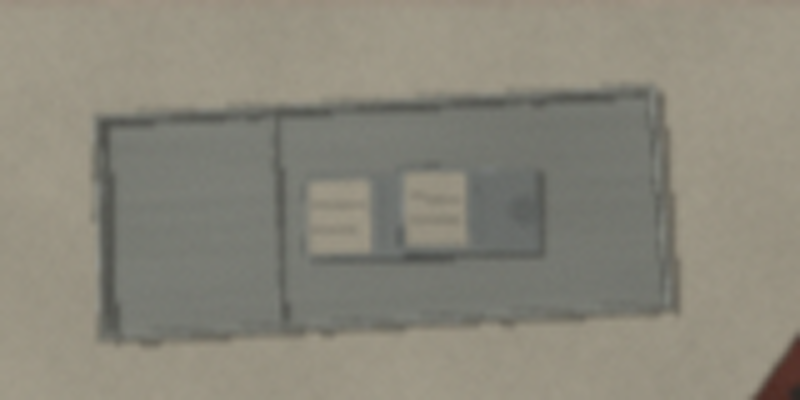

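Both mailers are in the tray, the second overlapping the first, and both labels are fully visible. Next I measure the second one for the third placing.

```bash
python3 - <<'E'
from h import *
f=lambda a:(np.array(a,float)+.5)/5-.5+[190,150]; v=np.array([-u[1],u[0]])
fs=lambda a:(np.array(a,float)+.5)/4-.5+[180,180]
for n,p,z in(("top",f((435,209)),20),("top",f((542,212)),11),("side",fs((260,216)),20),("side",fs((272,168)),11),("top",f((467,209)),17),("side",fs((261,199)),17)):
    q=px2w(n,[p],z)[0,:2]; print(n,((q-ROW)@u).round(1),((q-ROW)@v).round(1))
E
```

```text
top 20.7 -0.5
top -45.6 2.5
side 21.5 2.2
side -40.6 4.1
top 0.9 -0.2
side 0.4 0.9
```

```bash
python3 - <<'E'
from h import *
g,yaw=pick("mB",tipz=2.2)
o=get_obs()
assert o["grip_width"]>51.5
tipmove("l",[*g,50],yaw,speed=150); st("up")
xr=-58.2; t=8.0; cs,sn=np.cos(np.radians(t)),np.sin(np.radians(t))
rx=xr-42.6+37*cs-2.2*sn; rz=3+37*sn+2.2*cs+0.6
c=ROW+rx*u; yaw=TY-90
tipmove("j",[*c,50],yaw,t); st("over")
tipmove("l",[*c,16],yaw,t,speed=130)
im=get_image("side"); cv2.imwrite("pics/s7.png",cv2.resize(im[170:330,170:340],None,fx=3.6,fy=3.6,interpolation=cv2.INTER_CUBIC)[:,:,::-1])
tipmove("l",[*c,rz],yaw,t,speed=40); st("low")
E
```

```text
down t28.48 tcp [ 535.8 -326.3  -30.9] rot [ 1.80e+02 -1.00e-01 -3.48e+01] F [-0.27  0.24 -0.15] w70.1
closed t28.77 tcp [ 536.3 -326.6  -30.4] rot [ 1.80e+02 -1.00e-01 -3.48e+01] F [ 0.54 -0.25  3.91] w52.9
up t29.24 tcp [ 535.5 -326.    16.5] rot [180.   -0.  -34.8] F [-0.3  -0.7  -0.12] w53.1
over t30.11 tcp [ 645.7 -135.6   15.4] rot [-1.72e+02  1.00e-01  2.70e+00] F [0.33 0.29 0.15] w52.6
low t30.84 tcp [ 647.6 -135.5  -21.7] rot [-1.72e+02 -1.00e-01  2.70e+00] F [ 0.51 -0.29  0.27] w52.9
```

View pics/s7.png

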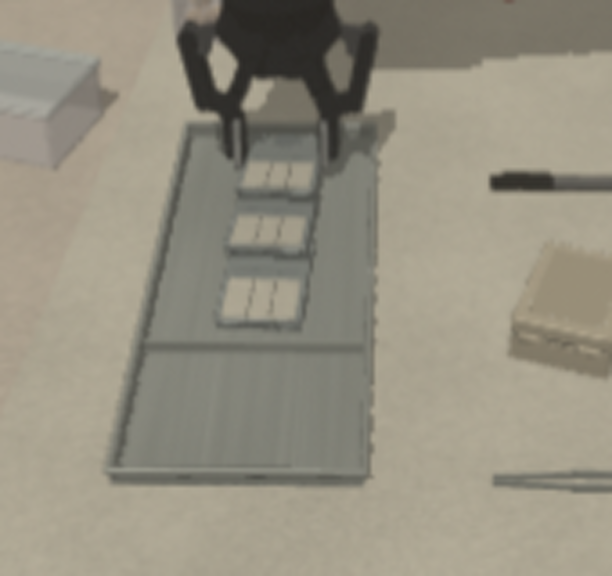

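```bash
python3 - <<'E'
from h import *
grip(62); st("open")
c=ROW+(-64.4-5)*u
tipmove("l",[*c,60],TY-90,8,speed=150)
x,y,a=P["b2"]; tipmove("j",[x,y,65],a-90); st("away")
im0=None
for n in("top","side"):
    im=get_image(n); np.save(n+"3.npy",im)
    a_=im[180:320,180:330] if n=="side" else im[150:300,190:350]
    k=4 if n=="side" else 4
    cv2.imwrite(f"pics/{n}8.png",cv2.resize(a_,None,fx=k,fy=k,interpolation=2)[:,:,::-1])
E
```

```text
open t31.10 tcp [ 646.7 -134.9  -22.4] rot [-172.     0.     2.7] F [-0.19 -0.17 -0.24] w61.7
away t32.58 tcp [444.9   9.2  31.5] rot [-1.80e+02 -1.00e-01 -1.77e+01] F [ 0.7  -0.81  0.2 ] w62.2
```

View pics/side8.png

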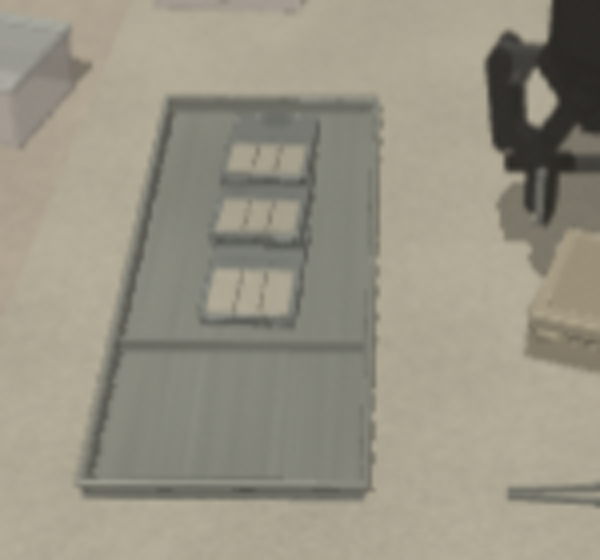

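View pics/top8.png

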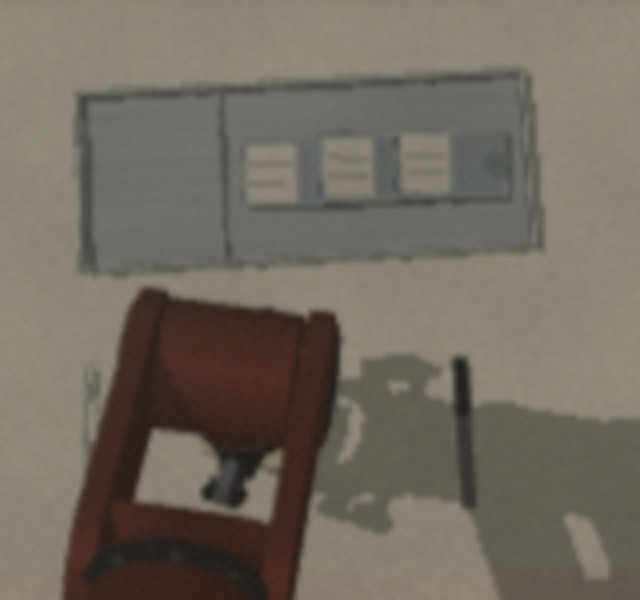

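```bash
cat >> h.py <<'E'
def fz(n=8):
    L=[]
    for i in range(n): wait(0.04); L.append(get_obs()["wrist_force"][2])
    return np.mean(L),np.std(L)
E
python3 - <<'E'
from h import *
print(w2px("side",[[444.9,9.2,65]]))
print("base",fz())
g,yaw=pick("b2",off=0,op=80,tipz=6,sq=45)
assert get_obs()["grip_width"]>58
tipmove("l",[*g,18],yaw,speed=100); st("up"); wait(0.1)
print("lift",fz())
E
```

```text
[[330.23701001 238.12667749]]
base (np.float64(-0.09825491590655472), np.float64(0.6113875017653195))
down t34.04 tcp [443.4   9.6 -27.9] rot [ 1.80e+02  1.00e-01 -1.77e+01] F [0.74 0.11 0.68] w80.2
closed t34.35 tcp [445.4   9.3 -26.4] rot [-180.    -0.2  -17.7] F [0.03 0.31 4.02] w61.2
up t34.62 tcp [444.7   9.4 -15. ] rot [-1.80e+02 -1.00e-01 -1.77e+01] F [-0.48 -0.88 -0.34] w61.1
lift (np.float64(-0.2926816385598916), np.float64(0.2697163559746134))
```

```bash
python3 - <<'E'
from h import *
im=get_image("side"); cv2.imwrite("pics/s9.png",cv2.resize(im[190:310,250:400],None,fx=4,fy=4,interpolation=2)[:,:,::-1])
E
```

```text
(no output)
```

View pics/s9.png

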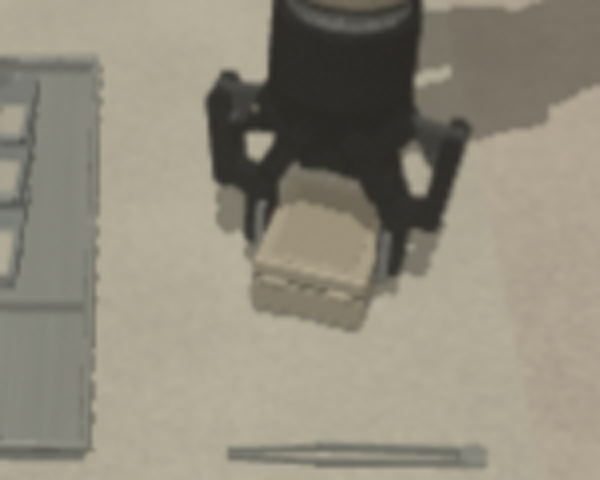

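```bash
python3 - <<'E'
from h import *
x,y,a=P["b2"]
tipmove("l",[x,y,36],a-90,speed=120); wait(0.1)
print("lift",fz(10)); o=st(); print(o["effort"].round(2),o["moment"].round(2))
im=get_image("side"); cv2.imwrite("pics/s10.png",cv2.resize(im[190:310,250:400],None,fx=4,fy=4,interpolation=2)[:,:,::-1])
E
```

```text
lift (np.float64(-0.6311346651324665), np.float64(0.27710925201863473))
 t35.92 tcp [443.6   9.5   2.1] rot [180.    0.  -17.7] F [ 0.07 -0.38 -0.8 ] w61.5
[  0.   -27.68 -22.52  -0.     0.    -0.  ] [-0.02  0.01 -0.02]
```

View pics/s10.png

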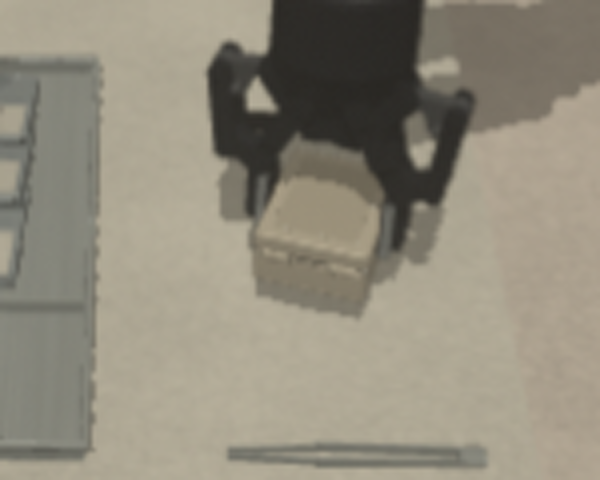

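```bash
python3 - <<'E'
from h import *
x,y,a=P["b2"]
tipmove("l",[x,y,9],a-90,speed=120); tipmove("l",[x,y,6.4],a-90,speed=30); st("down2")
grip(80); tipmove("l",[x,y,65],a-90,speed=180); st("up")
g,yaw=pick("b1",off=0,op=80,tipz=6,sq=60,up=55)
assert get_obs()["grip_width"]>58
tipmove("l",[*g,30],yaw,speed=80); wait(0.15)
print("lift",fz()); st()
im=get_image("side"); cv2.imwrite("pics/s11.png",im[:,:,::-1])
E
```

```text
down2 t36.59 tcp [444.3   9.4 -26.4] rot [-180.    -0.   -17.7] F [-1.3  -0.26  4.51] w61.1
up t37.39 tcp [444.    9.5  31.4] rot [-1.80e+02 -1.00e-01 -1.77e+01] F [-0.42  0.45 -0.7 ] w80.0
down t39.19 tcp [389.9 275.2 -27.8] rot [180.   0.  12.] F [ 0.32 -0.37 -0.28] w80.2
closed t39.50 tcp [391.3 276.2 -26.3] rot [-180.    -0.2   12. ] F [-0.39 -0.9   4.57] w61.3
lift (np.float64(-2.234509918198391), np.float64(0.41082540125690303))
 t40.43 tcp [389.7 275.4  -3.9] rot [180.   0.  12.] F [ 0.28 -0.34 -1.84] w61.1
```

View pics/s11.png

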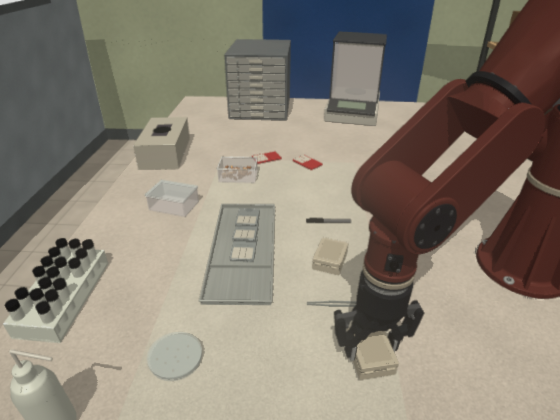

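```bash
python3 - <<'E'
from h import *
yaw=TY-90; c=BAY
x,y,a=P["b1"]; tipmove("l",[x,y,60],a-90,speed=180)
tipmove("j",[*c,60],yaw); st("over")
tipmove("l",[*c,24],yaw,speed=130)
im=get_image("side"); cv2.imwrite("pics/s12.png",cv2.resize(im[170:330,170:340],None,fx=3.6,fy=3.6,interpolation=2)[:,:,::-1])
print(fz(5))
E
```

```text
over t41.97 tcp [634.1  98.4  25.3] rot [-180.     0.2    2.7] F [ 0.1   0.56 -2.53] w60.9
(np.float64(-2.6622444356705044), np.float64(0.47274368361682956))
```

View pics/s12.png

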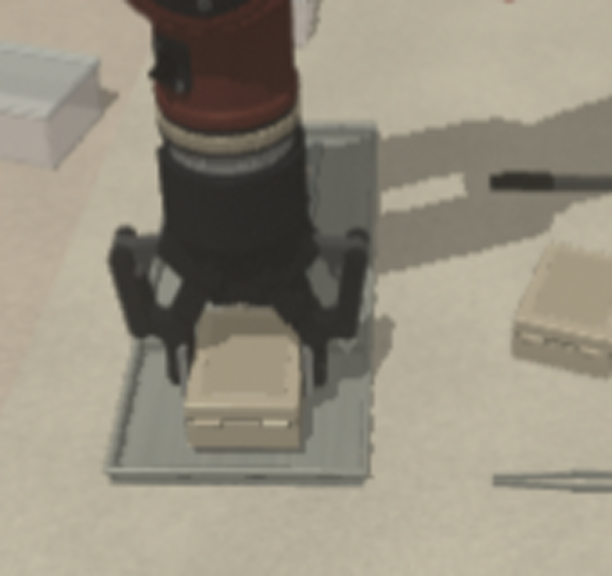

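```bash
python3 - <<'E'
from h import *
v=np.array([-u[1],u[0]])
for q,z in(((244,450),16.7),((188,446),16.7),((300,450),16.7),((244,404),48.7),((246,328),48.7)):
    p=np.array(q)/3.6+170
    for dz in(-3,0,3):
        w=px2w("side",[p],z+dz)[0,:2]; print(q,dz,((w-BAY)@u).round(1),((w-BAY)@v).round(1))
p=np.array((240,470))/3.6+170; print("wall top inner",((px2w("side",[p],12)[0,:2]-BAY)@u).round(1))
E
```

```text
(244, 450) -3 42.4 4.4
(244, 450) 0 45.3 4.8
(244, 450) 3 48.3 5.3
(188, 446) -3 40.0 -26.9
(188, 446) 0 43.0 -26.2
(188, 446) 3 45.9 -25.6
(300, 450) -3 41.8 35.2
(300, 450) 0 44.7 35.5
(300, 450) 3 47.7 35.8
(244, 404) -3 39.4 5.9
(244, 404) 0 42.6 6.4
(244, 404) 3 45.7 6.8
(246, 328) -3 -22.8 1.0
(246, 328) 0 -19.4 1.5
(246, 328) 3 -15.9 2.0
wall top inner 55.8
```

```bash
python3 - <<'E'
from h import *
yaw=TY-90; c=BAY-2.5*u
tipmove("l",[*c,13],yaw,speed=80); tipmove("l",[*c,10.6],yaw,speed=30); o=st("low")
if o["wrist_force"][2]<0: tipmove("l",[*c,9.8],yaw,speed=30); st("lower")
grip(76); st("open")
tipmove("l",[*c,70],yaw,speed=150)
goto([350,300,200],[180,0,30]); st("away")
for n in("top","side"):
    im=get_image(n); np.save(n+"9.npy",im)
    a=im[170:330,180:360] if n=="side" else im[150:300,150:350]
    cv2.imwrite(f"pics/{n}9.png",cv2.resize(a,None,fx=3.7,fy=3.7,interpolation=2)[:,:,::-1]); cv2.imwrite(f"pics/{n}9f.png",im[:,:,::-1])
E
```

```text
low t43.19 tcp [636.1  94.8 -23.1] rot [-180.    -0.     2.7] F [-0.5  -0.02 -3.4 ] w60.8
lower t43.44 tcp [636.1  94.9 -23.2] rot [180.   -0.    2.7] F [-2.72 -0.19  3.16] w60.9
open t43.74 tcp [636.4  94.9 -23.7] rot [-1.8e+02 -1.0e-01  2.7e+00] F [-0.12 -0.2  -1.1 ] w75.8
away t45.73 tcp [350.5 299.6 199.5] rot [180.    0.   29.9] F [-0.14  0.39 -0.39] w75.6
```

View pics/side9.png

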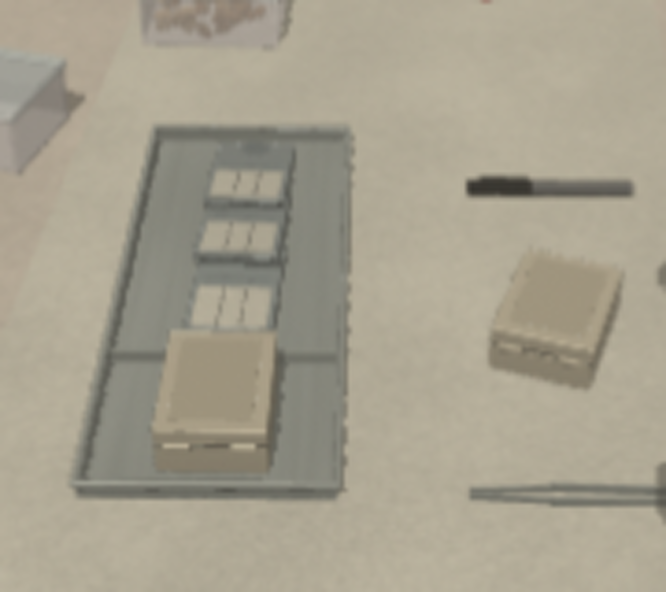

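View pics/top9.png

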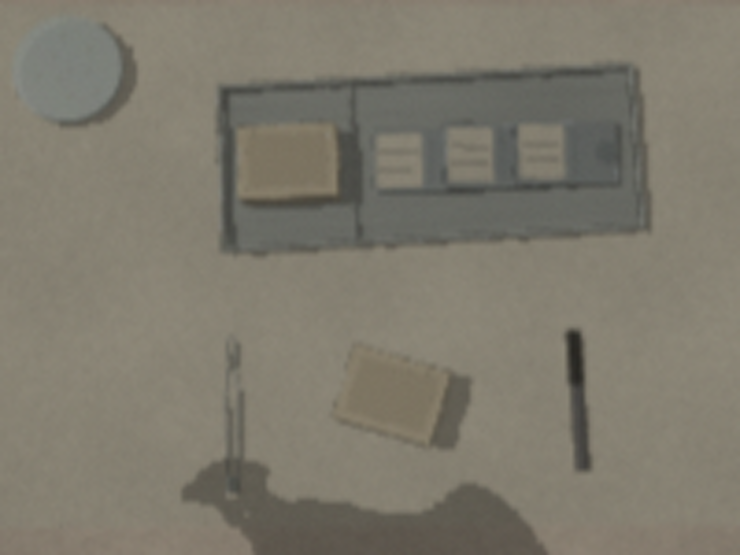

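View pics/top9f.png

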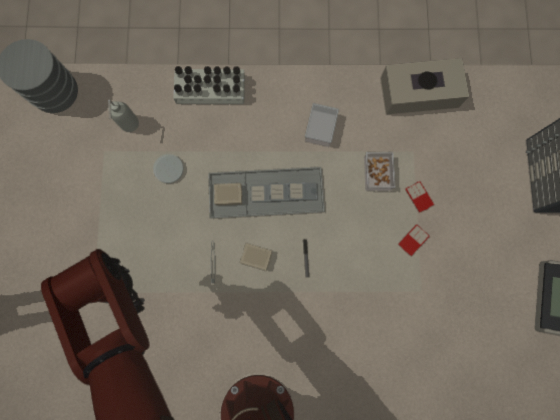

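```bash
python3 - <<'E'
from h import *
v=np.array([-u[1],u[0]])
for n,q,z in(("top",(237,163),35),("top",(338,160),35),("side",(214,432),35),("side",(212,470),3),("side",(222,333),35),("side",(155,466),3),("side",(268,468),3)):
    p=(np.array(q)+.5)/3.7-.5+((150,150) if n=="top" else (180,170)); w=px2w(n,[p],z)[0,:2]; print(n,q,((w-BAY)@u).round(1),((w-BAY)@v).round(1))
E
```

```text
top (237, 163) 39.1 1.0
top (338, 160) -43.7 2.4
side (214, 432) 40.0 4.8
side (212, 470) 36.6 1.5
side (222, 333) -40.0 1.6
side (155, 466) 34.3 -29.8
side (268, 468) 34.5 31.9
```

```bash
python3 - <<'E'
from station import *
print(get_obs()["t"], sign_off())
E
```

```text
the job is handed in; nothing more can be done
45.8333 None
```

I made up the tray and handed the job in at 45.8 s of the 67 s allowed; sign-off gives no verdict.

- **Mailers:** the three grey mailers lie as one row in the long compartment, labels towards the short compartment. The first is flat on the tray. The second overlaps it by about 27 mm measured. The third was placed for about 28 mm and checked only by eye. All three labels show in full in the last top and side pictures. The red look-alikes were not touched.
- **Boxes:** box 2, near the middle of the bench, weighed about 0.5 N, so it is the empty one and I set it back where it stood. Box 1 read 2.2–2.7 N, so it is the full one. It now lies in the short compartment. Its top edges, measured from both cameras, run from about −43 to +40 mm along the tray, which fits the box lying flat.
- **What went wrong on the way:** the first grasp closed above a mailer, because the fingertips sit about 34 mm behind the reported tool point. I calibrated that with a light touch on the tray floor; nothing was disturbed.
- **What disagreed:** the edge fits from the two cameras differed by a few millimetres. The force reading on the full box was slightly under its stated minimum of 260 g, but still far above the empty one. The other bench items look unmoved in the last pictures.

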